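# Set a tube rotator's collar on its shaft flat and hold it there

## Task

The blood-tube rotator's collar has to go back on its upright drive shaft. Take the shaft between the fingers on its two flats, feeling that they sit flat on them, and turn it until a flat squarely faces the screwdriver notch on the housing; then pick up the loose collar, thread it over the shaft with its set-screw pointing to the notch, and keep holding it level in the gripper with the screw at mid-height of the flats, ready for a colleague to tighten. Finish while still holding the collar there (it must not be let down or released), and leave the other things on the counter where they are.

Things in the scene. Friction and masses are not known exactly. Their poses are not given: they have to be found in the camera images.
- rotator: fixed white housing of the tube rotator, 190 (x) x 150 (y) x 80 mm tall, with a steel washer 64 mm across, 4 mm thick, on top round the shaft. Origin: centre of its underside, on the counter, straight under the shaft's axis. Its +x axis points from the shaft to the screwdriver notch, z is up. Its knob and switch are on the -x face.
- notch (a point): the screwdriver notch: a U-shaped gap 12 mm wide, 18 mm deep, in the top of an upright steel lug 34 mm wide, 8 mm thick, that stands on the housing 85 mm from the shaft's axis, on the housing's +x centre line; the lug's top is 133 mm above the counter. The point is mid-gap at the lug's top.
- shaft: upright steel shaft, turns over a full turn either way about its vertical axis, stays where left (0.06 N m friction). Origin: on its axis, 80 mm above the counter (housing top). Round, 24 mm diameter, for 35 mm, then 40 mm with two opposite flats (115 to 155 mm above the counter), then a rounded nose up to 161 mm. At the flats: 15 mm thick along its own x (the flats face its +x and -x, either may serve), 24 mm along its y.
- flats: the two flats of the shaft, opposite each other, 15 mm apart, each 18.6 mm wide and 40 mm tall; a proper grip on both reads 15 mm open, a grip elsewhere on the shaft more. Origin: on the shaft's axis at mid-height of the flats, 135 mm above the counter. Axes as the shaft's; turns with it.
- collar: loose aluminium collar, a ring of 52 mm outer diameter, 28 mm bore, 26 mm tall, 110 to 225 g, lying flat on the counter. Origin: centre of its underside. Its +x axis points out of the ring along the set-screw, whose stem leaves the ring at mid-height and whose head (12 mm across) ends 42 mm from the collar's axis. z is up, along the bore.
- collar_mid (a point): centre of the collar, on the bore's axis at mid-height (13 mm above the underside), level with the set-screw
- screw_head (a point): outer end of the set-screw's head, 42 mm from the collar's axis along the collar's +x
- vial_a: small amber glass vial, 26 mm across, 52 mm tall; loose bystander, leave it alone; origin: on its underside
- vial_b: small clear glass vial, 22 mm across, 44 mm tall; loose bystander, leave it alone; origin: on its underside
- tape_roll: roll of white tape lying flat, 60 mm across, 25 mm tall; loose bystander, leave it alone; origin: on its underside
- steel_pot: open steel pot with two side handles, 90 mm across the rim, 100 mm tall; loose bystander, leave it alone; origin: on its underside
- screwdriver: black-handled screwdriver, 180 mm long, lying down; loose bystander, leave it alone; origin: under the tool, about mid-length
- jar: white jar with steel cap, 68 mm across, 100 mm tall; loose bystander, leave it alone; origin: on its underside
- carton: cardboard carton 70 x 90 x 50 mm; loose bystander, leave it alone; origin: on its underside
Not all that is in view belongs to the job. Leave any green or turquoise look-alike of the collar alone.

How it is judged:
On the way, in this order (a step that is already met when the one before it is completed fails the run):
1. the fingers press on the shaft's flats, and a flat faces the notch within 11 degrees (angle between the x axis of shaft and the x axis of rotator, either way round below 0.2 rad and contact force between the fingers and flats above 4 N), for 0.2 s.
2. the collar is round the shaft at the flats, held by the fingers (horizontal distance between collar_mid and flats below 0.009 m and z of collar_mid in the frame of flats between -0.01 and 0.01 m and angle between collar's own z axis and vertical below 0.15 rad and contact force between the fingers and collar above 3 N), for 0.2 s.
At the end, for the whole second after the job is handed in: A flat faces the notch within 0.2 rad; the collar is round the shaft (9 mm), level (0.15 rad), its middle within 10 mm of the flats' mid-height, its screw square to the flat (0.22 rad) and pointing to the notch (head within 11 mm of the centre line); fingers hold it (over 3 N), at rest (all of step 2 and angle between the x axis of shaft and the x axis of rotator, either way round below 0.2 rad and angle between the x axis of collar and the x axis of flats, either way round below 0.22 rad and x of screw_head in the frame of rotator above 0.025 m and y of screw_head in the frame of rotator between -0.011 and 0.011 m and linear speed of collar below 0.02 m/s); the arm keeps its last pose, push and grip.
It fails at once if another thing on the counter was moved by more than 40 mm (distance of any of vial_a, vial_b, tape_roll, steel_pot, screwdriver, jar, carton from where it was at the start of the episode above 0.04 m).
It also fails if it takes over 58 s, if anything falls off the work surface, if the arm or the gripper's body presses on something with over 40 N, if the wrist force passes 120 N, or if a joint passes its speed limit or range.

## Robot

A 7-joint arm with a two-finger parallel gripper is mounted at the origin on the work surface. World frame = base frame: x ahead of the robot, y to its left, z up, the work surface at z = 0. Lengths are in m, angles in rad, forces in N, time in s.
With the tool pointing down it reaches from about 0.425 to 0.875 m from the base axis. Payload 4.7 kg.
Tool frame: the origin (TCP) lies midway between the tips of the shut fingers; the grasp point (between the pads) lies ctrl.grasp_offset behind it (ctrl.grasp_offset is the distance from the TCP to the grasp point, in m); z points along the fingers, y is the line along which they close (so a half turn about z gives the same grasp; the last joint's range is limited). The gripper opens to 87 mm and grips with 3 to 60 N. Pads are 19 mm wide; open, the fingers measure 117 mm over their backs; the gripper's body (75 mm by 190 mm) begins 51 mm behind the grasp point.
Start: joints at [1.245, 0.321, -0.07, 1.45, 0.023, 1.371, -0.057], TCP at [0.217, -0.613, 0.191] pointing down, gripper open.
Joint ranges: [-2.86, 2.86], [-0.3, 2.09], [-1.38, 1.24], [0.06, 2.45], [-1.56, 4.7], [0.09, 2.05], [-2.69, 2.69]. Speed limits (rad/s): [2.57, 2.57, 3.14, 3.14, 3.14, 3.14, 3.14].

## Interface

Orientations are given as a rotation vector (axis times angle).
In Python, from bench import ctrl gives the robot as it stands. The module is installed in compiled form; this text tells all that it offers.
- The arm moves only by the tool jog_arm, never from a script. Its argument "moves" is one flat list of numbers, 7 for each row, row after row: the shift along the tool's x, y, z in units of 30 cm (1.0 is 30 cm), then the turn, a rotation vector about the tool's x, y, z in units of 60 degrees (1.0 is 60 degrees), then the gripper's target within -1 to 1 (fully open at 1, half-way at 0, shut at -1). In form: [x, y, z, wx, wy, wz, fingers, x, y, z, wx, wy, wz, fingers, ...]. A call has exactly 8 rows; each row is the pose to reach, as a shift and turn from the pose commanded when the call began, along the tool's axes at that moment; what a row does not reach only later rows make up. A row lasts 1/8 s, in which the tool goes at most 62.5 mm and 10.7 degrees, less where a joint would pass 70% of its speed; a pose out of reach is approached as far as the arm can. A call with a number of a shift or a turn outside -1 to 1 is refused whole. A call with a gripper value outside its range is refused whole. The fingers move at their own pace and stop on an object; "newtons" is the grip in N (left out, the last holds). Time passes only in rows, so rows that repeat a pose let the fingers close, or fill a call up. It gives the time, the measured TCP pose, the force, the opening and the grip force at its end, in the units of the state.
- ctrl.get_state(): the state, without advancing time (a new reading comes with each control period).
- ctrl.get_image(name): name is "scene" or "top" or "wrist"; returns a dict with "pixels" (420x560x3 uint8, red, green, blue), "fx", "fy", "cx", "cy" (pixels), "xyz" and "rotation" of the camera in the world; the wrist camera has in their place "tool_from_camera" (4x4, takes a point from camera to tool coordinates, whose origin is the TCP and whose axes are the flange's). Camera axes: x right, y up, looking along -z (the intrinsics and any distortion apply to the point x, -y, -z); pixel columns grow to the right and rows downward; lengths in m; the calibration is good to about 2 mm. The wrist camera is an equidistant fisheye: a pixel r from the principal point sees the ray r / f radians off the axis. A picture is of the moment at which its call begins: read the wrist's pose just before it. There is no depth.
- ctrl.close_job(): hands the job in; it is judged then, once.
The state is a dict: "time": time; "joint_positions": joint angles; "qd": joint speeds; "joint_torque": joint torques, N m; "position": TCP position; "tool_rot": TCP orientation; "ft_force": force on the tool from outside, world axes, zero at the start; "torque": the same for the moment, N m; "grip_width": opening from 0.0 (shut) to 1.0 (fully open); "grip_force": force on a finger pad.
Only numpy, scipy, OpenCV 4.12 (cv2) and the standard library are available. Lean on these libraries where they do the work, as an engineer would, in place of code of your own. Each camera call takes 0.05 s, during which the arm holds its last target. There are 200 camera calls.

## Working session

There is one attempt and no reset: what is moved stays moved. The work goes in short steps, Python scripts to look and compute and a tool call to move; the robot and the scene stay as the last step left them, time stands still between calls to the robot, and variables do not carry over. Pictures are saved under pics/ and viewed, at most 10 in all, crops included, and the job is handed in when it is done.

Besides the shell and the picture viewer there is one more tool, called after "Emit:" by a JSON object that holds its "op" and its "data", one argument or row to a line. jog_arm: Moves the arm, as the interface text tells. Its arguments: {"type":"object","properties":{"moves":{"type":"array"},"newtons":{"type":"number"}},"required":["moves"]}

```bash
mkdir -p pics; cat > h.py <<'E'
import numpy as np, cv2
from scipy.spatial.transform import Rotation as R
from bench import ctrl
def ray(im,u,v):
    d=np.array([(u-im['cx'])/im['fx'],-(v-im['cy'])/im['fy'],-1.0])
    M=np.array(im['rotation']); 
    if M.shape!=(3,3): M=R.from_rotvec(M).as_matrix()
    return np.array(im['xyz']),M@d
def onplane(im,u,v,z):
    o,d=ray(im,u,v); return o+d*(z-o[2])/d[2]
def proj(im,p):
    M=np.array(im['rotation'])
    if M.shape!=(3,3): M=R.from_rotvec(M).as_matrix()
    c=M.T@(np.array(p)-np.array(im['xyz'])); return np.array([im['cx']-im['fx']*c[0]/c[2], im['cy']+im['fy']*c[1]/c[2]])
def save(im,n,crop=None,k=1):
    p=im['pixels'][:,:,::-1]
    if crop: x0,y0,x1,y1=crop; p=p[y0:y1,x0:x1]
    cv2.imwrite('pics/'+n,cv2.resize(p,None,fx=k,fy=k,interpolation=cv2.INTER_CUBIC))
E
python3 - <<'E'
from h import *
import pickle
s=ctrl.get_state();print(s, ctrl.grasp_offset)
for n in ['top','scene']:
    im=ctrl.get_image(n);pickle.dump(im,open(n+'.pkl','wb'));save(im,n+'0.png')
    print(n,{k:v for k,v in im.items() if k!='pixels'})
E
```

```text
{'time': 0.0, 'joint_positions': array([ 1.24510689,  0.32183826, -0.07011608,  1.45167701,  0.02260664,
        1.3707954 , -0.0569    ]), 'qd': array([-0.00021207, -0.00030012, -0.0017176 ,  0.00173445, -0.00057157,
        0.00053304,  0.00063278]), 'joint_torque': array([ 1.10350327e-04, -4.91287351e+01, -4.03740825e-01, -3.12528241e+01,
       -6.37660269e-02,  4.36730019e-02,  1.88500258e-04]), 'position': array([ 0.21639824, -0.61226688,  0.19005091]), 'tool_rot': array([-3.09448834e+00, -5.30952919e-01,  6.58631225e-04]), 'ft_force': array([-0.8923372 ,  0.74398005, -0.10766195]), 'torque': array([0.05548258, 0.03991286, 0.00464502]), 'grip_force': 0.0, 'grip_width': 0.9952426566311564} 0.0187
top {'fx': 430.05762612421347, 'fy': 430.05762612421347, 'cx': 282.6576718727377, 'cy': 204.2829096701244, 'xyz': array([ 0.4430522 , -0.00459879,  1.37915785]), 'rotation': array([ 0.08894801, -0.07983722, -1.59856878])}
scene {'fx': 461.0910328105086, 'fy': 461.0910328105086, 'cx': 283.7269075163678, 'cy': 212.5042786685641, 'xyz': array([1.53669495, 0.38302345, 0.77763794]), 'rotation': array([0.62953231, 0.96270565, 1.74159127])}
```

View pics/top0.png

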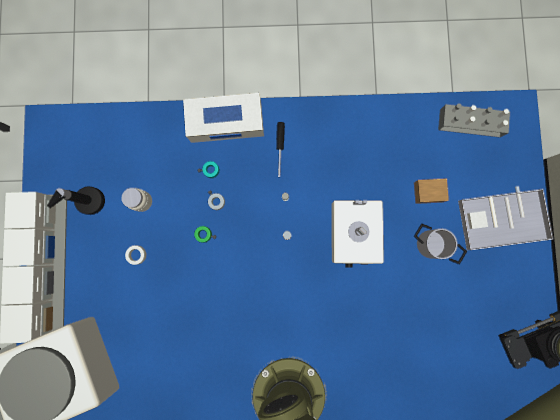

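View pics/scene0.png

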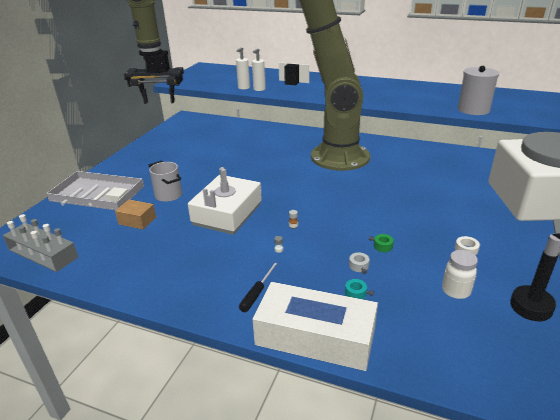

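Top view: the rings are teal (210,169), silver-grey (216,201), green (203,234) and the larger white tape roll (135,255). The silver ring is the aluminium collar, with its screw towards (210,193). The rotator is at (358,232). I'll confirm both in one enlarged crop.

```bash
python3 - <<'E'
from h import *
import pickle
t=pickle.load(open('top.pkl','rb'));s=pickle.load(open('scene.pkl','rb'))
def c(im,x0,y0,w=66,h=48,k=6):
    return cv2.resize(im['pixels'][y0:y0+h,x0:x0+w,::-1],None,fx=k,fy=k,interpolation=cv2.INTER_CUBIC)
a=np.vstack([np.hstack([c(t,183,177),c(t,325,195,66,48)]),np.hstack([c(s,330,240,66,48),c(s,185,165,80,58,5)[:288,:396]])])
cv2.imwrite('pics/crop.png',a)
for n,u,v,z in [('collar',216,201,.026),('shaft',359,232,.16),('notch',359,202,.133),('vial_a',285,197,.05),('vial_b',287,235,.05),('green',203,234,.026),('teal',210,169,.026),('hc1',332.5,202,.08),('hc2',381.5,200,.08),('hc3',383,263,.08),('hc4',334,263,.08)]:
    print(n,onplane(t,u,v,z).round(3))
E
```

```text
collar [0.605 0.212 0.026]
shaft [ 0.489 -0.213  0.16 ]
notch [ 0.577 -0.222  0.133]
vial_a [ 0.609 -0.007  0.05 ]
vial_b [ 0.49 -0.01  0.05]
green [0.502 0.254 0.026]
teal [0.709 0.23  0.026]
hc1 [ 0.585 -0.151  0.08 ]
hc2 [ 0.587 -0.3    0.08 ]
hc3 [ 0.397 -0.294  0.08 ]
hc4 [ 0.402 -0.148  0.08 ]
```

View pics/crop.png

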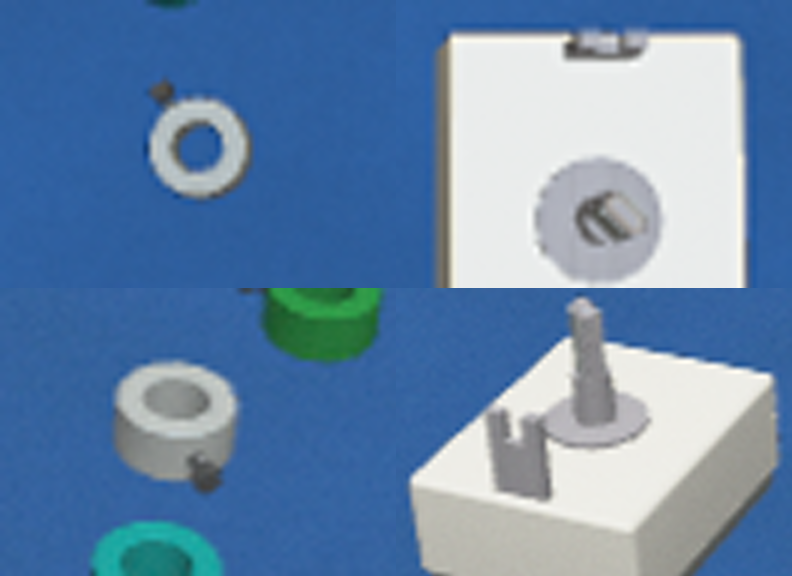

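Confirmed: the grey aluminium ring at (216,201) is the collar, and the teal and green ones are decoys. Its dark set-screw is at (210,192). The lug and notch are on the far (+x) side at (359,202), and the shaft's flats are skewed.

```bash
cat >> h.py <<'E'
def down(yaw_close):
    "tool z down, tool y along world angle yaw_close (rad)"
    y=np.array([np.cos(yaw_close),np.sin(yaw_close),0]);z=np.array([0,0,-1.]);return np.column_stack([np.cross(y,z),y,z])
def rel(p,deg):
    s=ctrl.get_state();Q=R.from_rotvec(s['tool_rot']).as_matrix()
    d=Q.T@(np.array(p)-s['position'])/.3
    w=R.from_matrix(Q.T@down(np.radians(deg))).as_rotvec()/np.radians(60)
    print('rel',d.round(4),w.round(4))
def st():
    s=ctrl.get_state();Q=R.from_rotvec(s['tool_rot']).as_matrix()
    print('t',round(s['time'],2),'p',s['position'].round(4),'yaw',np.degrees(np.arctan2(Q[1,1],Q[0,1])).round(2),'tilt',np.degrees(np.arccos(-Q[2,2])).round(2),'F',s['ft_force'].round(2),'T',s['torque'].round(2),'w',round(s['grip_width']*87,2),'gf',round(s['grip_force'],2),'q',s['joint_positions'].round(2))
    return s
E
python3 - <<'E'
from h import *
import pickle
t=pickle.load(open('top.pkl','rb'));hsv=cv2.cvtColor(t['pixels'],cv2.COLOR_RGB2HSV)
m=((hsv[...,1]<25)&(hsv[...,2]>205)).astype(np.uint8)
def big(mask,box):
    k=np.zeros_like(mask);x0,y0,x1,y1=box;k[y0:y1,x0:x1]=mask[y0:y1,x0:x1]
    return max(cv2.findContours(k,cv2.RETR_EXTERNAL,cv2.CHAIN_APPROX_NONE)[0],key=cv2.contourArea)[:,0]
c=big(m,(325,190,392,272));P=np.array([onplane(t,u,v,.08)[:2] for u,v in c])
print('housing',cv2.minAreaRect((P*1000).astype(np.float32)))
m2=((hsv[...,1]<60)&(hsv[...,2]>120)).astype(np.uint8)
c=big(m2,(200,192,232,212));P=np.array([onplane(t,u,v,.026)[:2] for u,v in c])
print('ring',cv2.minEnclosingCircle((P*1000).astype(np.float32)), P.mean(0))
print('screw',onplane(t,210,192.3,.013),'nose',onplane(t,363.5,230.5,.16),'washer',onplane(t,358,231.6,.084))
st();rel([.489,-.222,.26],-37)
print(ctrl.get_image('wrist')['tool_from_camera'])
E
```

```text
housing ((494.1339111328125, -223.94082641601562), (145.93890380859375, 183.74343872070312), 88.2868423461914)
ring ((605.0606079101562, 213.1244354248047), 25.67156219482422) [0.60505164 0.21258543]
screw [0.63553925 0.23307186 0.013     ] nose [ 0.49274406 -0.22588184  0.16      ] washer [ 0.49302768 -0.22301825  0.084     ]
t 0.1 p [ 0.2165 -0.6123  0.1902] yaw -70.53 tilt 0.1 F [ 0.5  -0.23 -0.08] T [ 0.04 -0.01  0.02] w 86.88 gf 0.0 q [ 1.25  0.32 -0.07  1.45  0.02  1.37 -0.06]
rel [ 1.2903 -0.9242 -0.2312] [-1.600e-03 -4.000e-04 -5.588e-01]
[[ 2.64923110e-04  9.57932878e-01  2.86992215e-01  7.74193356e-02]
 [ 9.99999543e-01  9.89310679e-06 -9.56123222e-04  9.60340607e-05]
 [-9.18741114e-04  2.86992337e-01 -9.57932437e-01 -1.93811198e-01]
 [ 0.00000000e+00  0.00000000e+00  0.00000000e+00  1.00000000e+00]]
```

Emit:
{"op": "jog_arm", "data": {
  "moves": [0.15, -0.1, -0.22, 0, 0, -0.1, 1, 0.3, -0.2, -0.23, 0, 0, -0.2, 1, 0.45, -0.32, -0.23, 0, 0, -0.3, 1, 0.6, -0.43, -0.23, 0, 0, -0.4, 1, 0.75, -0.54, -0.23, 0, 0, -0.5, 1, 0.9, -0.64, -0.23, 0, 0, -0.56, 1, 1, -0.8, -0.23, 0, 0, -0.56, 1, 1, -0.92, -0.23, 0, 0, -0.56, 1]
}}

```text
time: 1.15
position: [0.4091, -0.2487, 0.2598]
tool_rot: [-2.806, -1.411, -0.001]
ft_force: [0.2, -0.5, 0.1]
grip_width: 1.003
grip_force: 0.0
```

```bash
python3 -c "
from h import *
st();rel([.493,-.2245,.26],-37)"
```

```text
t 1.15 p [ 0.4091 -0.2487  0.2598] yaw -36.6 tilt 0.07 F [ 0.17 -0.5   0.14] T [-0.05 -0.03  0.01] w 87.24 gf 0.0 q [ 0.91 -0.06 -0.4   1.74 -0.02  1.46 -0.12]
rel [ 0.2317  0.1765 -0.0005] [-0.0005 -0.001   0.0066]
```

Emit:
{"op": "jog_arm", "data": {
  "moves": [0.1, 0.08, 0, 0, 0, 0, 1, 0.2, 0.16, 0, 0, 0, 0, 1, 0.23, 0.175, 0, 0, 0, 0, 1, 0.23, 0.175, 0, 0, 0, 0, 1, 0.23, 0.175, 0, 0, 0, 0, 1, 0.23, 0.175, 0, 0, 0, 0, 1, 0.23, 0.175, 0, 0, 0, 0, 1, 0.23, 0.175, 0, 0, 0, 0, 1]
}}

```text
time: 2.15
position: [0.4907, -0.2293, 0.2603]
tool_rot: [2.811, 1.403, -0.0]
ft_force: [0.5, 0.1, 0.4]
grip_width: 1.001
grip_force: 0.0
```

```bash
cat >> h.py <<'E'
def wrist():
    s=ctrl.get_state();im=ctrl.get_image('wrist')
    T=np.eye(4);T[:3,:3]=R.from_rotvec(s['tool_rot']).as_matrix();T[:3,3]=s['position']
    im['T']=T@np.array(im['tool_from_camera']);return im
def wplane(im,u,v,z):
    a,b=u-im['cx'],v-im['cy'];r=np.hypot(a,b);th=r/im['fx'];k=np.sin(th)/max(r,1e-9)
    d=im['T'][:3,:3]@np.array([a*k,-b*k,-np.cos(th)]);o=im['T'][:3,3];return o+d*(z-o[2])/d[2]
def wproj(im,p):
    c=np.linalg.inv(im['T'])@np.append(p,1);x,y,z=c[0],-c[1],-c[2];h=np.hypot(x,y);r=np.arctan2(h,z)*im['fx'];return np.array([im['cx']+x/h*r,im['cy']+y/h*r])
E
python3 - <<'E'
from h import *
import pickle
st();im=wrist();pickle.dump(im,open('w1.pkl','wb'));print(im['fx'],im['cx'],im['cy'])
for p in [(.493,-.2245,.161),(.493,-.2245,.135),(.578,-.227,.133)]: print(wproj(im,p))
save(im,'w1.png')
E
```

```text
t 2.15 p [ 0.4907 -0.2293  0.2603] yaw -36.96 tilt 0.02 F [0.53 0.08 0.36] T [-0.05 -0.05 -0.  ] w 87.1 gf 0.0 q [ 0.83  0.09 -0.48  1.6   0.04  1.46 -0.29]
325.19226210127806 280.6539418248734 208.96279750342484
[280.10043471 192.85508133]
[280.11632348 186.65347008]
[349.74837534 138.72318166]
```

View pics/w1.png

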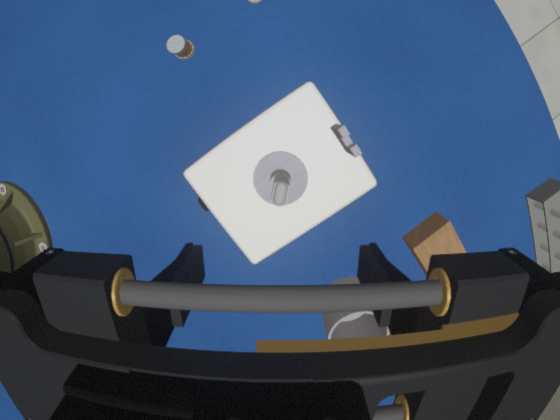

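```bash
python3 - <<'E'
from h import *
import pickle
im=pickle.load(open('w1.pkl','rb'));save(im,'w1c.png',(235,130,375,220),5.7)
rel([.493,-.2245,.26],-37)
E
```

```text
rel [ 0.017  -0.0034  0.0008] [0.0002 0.0002 0.0008]
```

View pics/w1c.png

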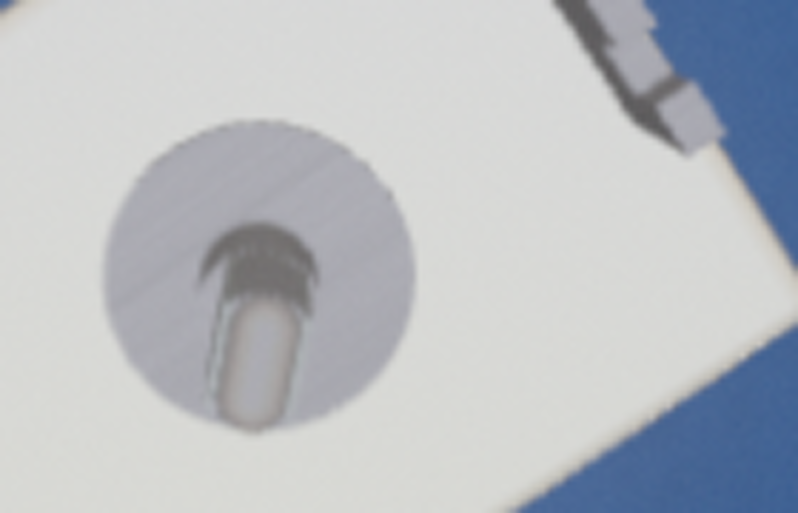

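The nose centre is at about (280.4,194) and its long side is tilted about 5° from image vertical, so the flats sit close to the tool's current yaw.

```bash
python3 - <<'E'
from h import *
import pickle
im=pickle.load(open('w1.pkl','rb'))
f=lambda x,y,z:wplane(im,235+x/5.7,130+y/5.7,z)
a,b=f(267,300,.16),f(251,430,.16);print('nose c',f(259,366,.16),'long dir',np.degrees(np.arctan2(*(a-b)[1::-1])),np.linalg.norm(a-b))
print('side edges',[np.degrees(np.arctan2(*(f(*p,.158)-f(*q,.158))[1::-1])).round(1) for p,q in [((235,305),(219,420)),((302,305),(286,420))]])
print('washer',f(259,276,.084))
hsv=cv2.cvtColor(im['pixels'],cv2.COLOR_RGB2HSV);m=((hsv[...,1]<30)&(hsv[...,2]>195)).astype(np.uint8);m[265:]=0
c=max(cv2.findContours(m,cv2.RETR_EXTERNAL,cv2.CHAIN_APPROX_NONE)[0],key=cv2.contourArea)[:,0]
print('housing',cv2.minAreaRect(np.array([wplane(im,u,v,.08)[:2]*1000 for u,v in c],np.float32)))
E
```

```text
nose c [ 0.49231979 -0.22592685  0.16      ] long dir 46.24217317976333 0.022089516593766234
side edges [np.float64(45.1), np.float64(45.6)]
washer [ 0.49220331 -0.22613114  0.084     ]
housing ((492.1908874511719, -225.20120239257812), (145.31076049804688, 185.02084350585938), 88.0355224609375)
```

```bash
python3 -c "
from h import *
rel([.4923,-.2258,.118],-44.5)"
```

```text
rel [ 0.0122 -0.0027  0.4741] [0.0002 0.0002 0.1258]
```

Emit:
{"op": "jog_arm", "data": {
  "moves": [0.012, -0.003, 0, 0, 0, 0.126, 1, 0.012, -0.003, 0.08, 0, 0, 0.126, 1, 0.012, -0.003, 0.18, 0, 0, 0.126, 1, 0.012, -0.003, 0.28, 0, 0, 0.126, 1, 0.012, -0.003, 0.38, 0, 0, 0.126, 1, 0.012, -0.003, 0.474, 0, 0, 0.126, 1, 0.012, -0.003, 0.474, 0, 0, 0.126, 1, 0.012, -0.003, 0.474, 0, 0, 0.126, 1]
}}

```text
time: 3.2
position: [0.4931, -0.2259, 0.1191]
tool_rot: [2.896, 1.215, 0.002]
ft_force: [-0.6, 0.4, 0.1]
grip_width: 1.003
grip_force: 0.0
```

```bash
python3 -c "
from h import *
st();rel([.4923,-.2258,.118],-44.5)"
```

```text
t 3.2 p [ 0.4931 -0.2259  0.1191] yaw -44.49 tilt 0.09 F [-0.61  0.38  0.12] T [-0.03 -0.1   0.03] w 87.3 gf 0.0 q [ 0.81  0.17 -0.47  1.8   0.08  1.19 -0.46]
rel [-0.0016 -0.0021  0.0037] [ 0.0014 -0.0005  0.0002]
```

Well centred. Close gently.

Emit:
{"op": "jog_arm", "data": {
  "moves": [0, 0, 0, 0, 0, 0, -0.4, 0, 0, 0, 0, 0, 0, -0.6, 0, 0, 0, 0, 0, 0, -1, 0, 0, 0, 0, 0, 0, -1, 0, 0, 0, 0, 0, 0, -1, 0, 0, 0, 0, 0, 0, -1, 0, 0, 0, 0, 0, 0, -1, 0, 0, 0, 0, 0, 0, -1],
  "newtons": 12
}}

```text
time: 4.2
position: [0.4923, -0.2257, 0.1179]
tool_rot: [2.897, 1.215, -0.0]
ft_force: [0.4, -1.3, -0.5]
grip_width: 0.174
grip_force: 10.6
```

```bash
python3 -c "
from h import *
st()"
```

```text
t 4.2 p [ 0.4923 -0.2257  0.1179] yaw -44.49 tilt 0.01 F [ 0.37 -1.27 -0.52] T [-0.2  -0.21 -0.08] w 15.1 gf 10.6 q [ 0.81  0.17 -0.47  1.8   0.08  1.19 -0.46]
```

Reads 15.1 mm, so the pads are flat on the flats. Now a firmer grip, and turn.

Emit:
{"op": "jog_arm", "data": {
  "moves": [0, 0, 0, 0, 0, 0, -1, 0, 0, 0, 0, 0, -0.12, -1, 0, 0, 0, 0, 0, -0.24, -1, 0, 0, 0, 0, 0, -0.36, -1, 0, 0, 0, 0, 0, -0.48, -1, 0, 0, 0, 0, 0, -0.6, -1, 0, 0, 0, 0, 0, -0.708, -1, 0, 0, 0, 0, 0, -0.708, -1],
  "newtons": 35
}}

```text
time: 5.2
position: [0.493, -0.2259, 0.1179]
tool_rot: [2.26, 2.18, 0.001]
ft_force: [1.9, -1.5, -2.0]
grip_width: 0.165
grip_force: 34.8
```

Emit:
{"op": "jog_arm", "data": {
  "moves": [0, 0, 0, 0, 0, 0, -1, 0, 0, 0, 0, 0, 0, -1, 0, 0, 0, 0, 0, 0, -1, 0, 0, 0, 0, 0, 0, -1, 0, 0, 0, 0, 0, 0, -1, 0, 0, 0, 0, 0, 0, -1, 0, 0, 0, 0, 0, 0, -1, 0, 0, 0, 0, 0, 0, -1]
}}

```text
time: 6.2
position: [0.4929, -0.2259, 0.118]
tool_rot: [2.26, 2.181, 0.001]
ft_force: [4.2, -2.5, -4.2]
grip_width: 0.164
grip_force: 34.8
```

```bash
python3 -c "
from h import *
st()"
```

```text
t 6.2 p [ 0.4929 -0.2259  0.118 ] yaw -2.03 tilt 0.08 F [ 4.2  -2.45 -4.21] T [-0.47 -1.21  0.09] w 14.26 gf 34.83 q [ 0.87  0.18 -0.54  1.8   0.1   1.19  0.27]
```

Emit:
{"op": "jog_arm", "data": {
  "moves": [0, 0, 0, 0, 0, 0, 0, 0, 0, 0, 0, 0, 0, 1, 0, 0, 0, 0, 0, 0, 1, 0, 0, -0.1, 0, 0, 0, 1, 0, 0, -0.25, 0, 0, 0, 1, 0, 0, -0.4, 0, 0, 0, 1, 0, 0, -0.5, 0, 0, 0, 1, 0, 0, -0.5, 0, 0, 0, 1]
}}

```text
time: 7.2
position: [0.4935, -0.2259, 0.2707]
tool_rot: [2.257, 2.179, 0.002]
ft_force: [0.2, -0.6, 0.9]
grip_width: 0.964
grip_force: 0.0
```

```bash
python3 - <<'E'
from h import *
import pickle
s=st();im=wrist();pickle.dump(im,open('w2.pkl','wb'))
p=wproj(im,(.4925,-.226,.16)).round().astype(int);print(p);save(im,'w2c.png',(p[0]-60,p[1]-75,p[0]+60,p[1]+15),6)
rel([.605,.2125,.2],-55)
E
```

```text
t 7.2 p [ 0.4935 -0.2259  0.2707] yaw -2.01 tilt 0.26 F [ 0.2  -0.63  0.93] T [-0.02 -0.09 -0.03] w 83.89 gf 0.0 q [ 0.89  0.09 -0.54  1.58  0.05  1.48  0.31]
[280 196]
rel [1.4731 0.323  0.2282] [1.400e-03 3.000e-04 8.831e-01]
```

View pics/w2c.png

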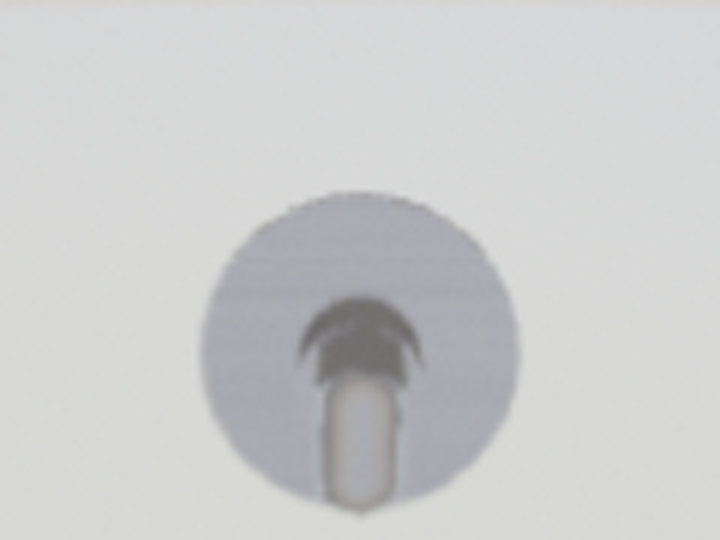

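The flats look square to the housing. On to the collar.

Emit:
{"op": "jog_arm", "data": {
  "moves": [0.18, 0.04, 0, 0, 0, 0.1, 1, 0.36, 0.08, 0, 0, 0, 0.22, 1, 0.54, 0.12, 0, 0, 0, 0.34, 1, 0.7, 0.16, 0, 0, 0, 0.46, 1, 0.8, 0.2, 0, 0, 0, 0.58, 1, 0.9, 0.24, 0, 0, 0, 0.7, 1, 1, 0.28, 0, 0, 0, 0.82, 1, 1, 0.32, 0, 0, 0, 0.9, 1]
}}

```text
time: 8.25
position: [0.5976, 0.0747, 0.2662]
tool_rot: [-3.001, -0.922, 0.004]
ft_force: [-0.7, -0.8, 0.4]
grip_width: 0.997
grip_force: 0.0
```

```bash
python3 -c "
from h import *
st();rel([.605,.2125,.18],-56)"
```

```text
t 8.25 p [0.5976 0.0747 0.2662] yaw -55.85 tilt 0.2 F [-0.7  -0.8   0.38] T [-0.08 -0.07 -0.01] w 86.77 gf 0.0 q [ 0.42  0.27 -0.72  1.43  0.17  1.51 -1.27]
rel [ 0.2788 -0.3655  0.2879] [-0.0028  0.0019  0.0025]
```

Emit:
{"op": "jog_arm", "data": {
  "moves": [0.07, -0.1, 0.07, 0, 0, 0, 1, 0.14, -0.2, 0.15, 0, 0, 0, 1, 0.21, -0.28, 0.22, 0, 0, 0, 1, 0.279, -0.366, 0.288, 0, 0, 0, 1, 0.279, -0.366, 0.288, 0, 0, 0, 1, 0.279, -0.366, 0.288, 0, 0, 0, 1, 0.279, -0.366, 0.288, 0, 0, 0, 1, 0.279, -0.366, 0.288, 0, 0, 0, 1]
}}

```text
time: 9.25
position: [0.6074, 0.2074, 0.1821]
tool_rot: [3.005, 0.915, 0.001]
ft_force: [0.0, 0.5, 0.1]
grip_width: 1.001
grip_force: 0.0
```

```bash
python3 - <<'E'
from h import *
import pickle
st();im=wrist();pickle.dump(im,open('w3.pkl','wb'))
p=wproj(im,(.605,.2125,.02)).round().astype(int);print(p);save(im,'w3c.png',(p[0]-60,p[1]-65,p[0]+60,p[1]+25),6)
E
```

```text
t 9.25 p [0.6074 0.2074 0.1821] yaw -56.12 tilt 0.06 F [0.02 0.46 0.07] T [-0.01  0.04  0.  ] w 87.09 gf 0.0 q [ 0.2   0.4  -0.75  1.47  0.27  1.38 -1.54]
[276 183]
```

View pics/w3c.png

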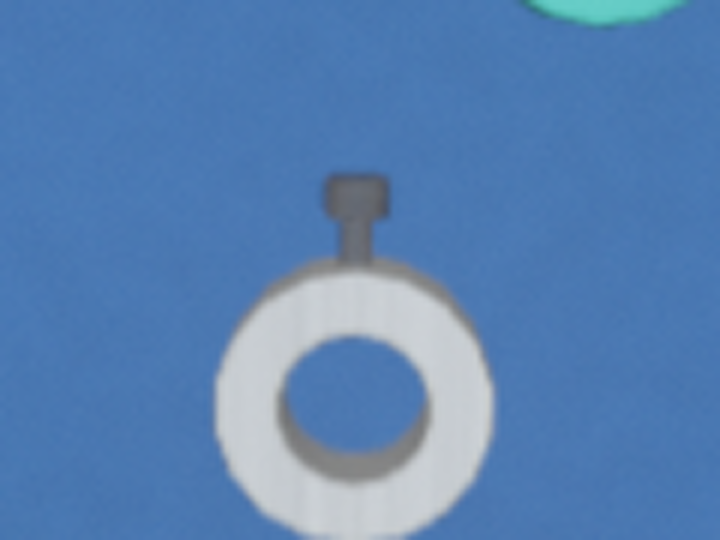

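The collar's top face is centred at about (275.1,185.4), with the screw head at (275.5,150.5), nearly in line with the tool's x axis.

```bash
python3 - <<'E'
from h import *
import pickle
im=pickle.load(open('w3.pkl','rb'))
hsv=cv2.cvtColor(im['pixels'],cv2.COLOR_RGB2HSV);m=((hsv[...,1]<50)&(hsv[...,2]>165)).astype(np.uint8);m[:155]=0;m[215:]=0;m[:,:245]=0;m[:,305:]=0
c=max(cv2.findContours(m,cv2.RETR_EXTERNAL,cv2.CHAIN_APPROX_NONE)[0],key=cv2.contourArea)[:,0]
P=np.array([wplane(im,u,v,.026)[:2]*1000 for u,v in c],np.float32);print(cv2.minEnclosingCircle(P),cv2.fitEllipse(P))
k=wplane(im,275.1,185.4,.026);h=wplane(im,275.5,150.5,.013);print(k,h,np.degrees(np.arctan2(*(h-k)[1::-1])),np.linalg.norm((h-k)[:2]))
c0=np.array(cv2.fitEllipse(P)[0])/1000
ang=np.degrees(np.arctan2(*(h[:2]-c0)[::-1]));print(ang)
rel([c0[0],c0[1],.08],ang-90);rel([c0[0],c0[1],.005],ang-90)
E
```

```text
((603.0075073242188, 212.52772521972656), 25.67162322998047) ((603.0970458984375, 212.51058959960938), (50.08810043334961, 50.25550079345703), 173.2689666748047)
[0.60387615 0.21219206 0.026     ] [0.63495821 0.23261202 0.013     ] 33.30369035798541 0.037189646353175815
32.24811778533059
rel [-0.0029 -0.0214  0.3402] [ 0.0008 -0.0006  0.0276]
rel [-0.003  -0.0216  0.5902] [ 0.0008 -0.0006  0.0276]
```

Emit:
{"op": "jog_arm", "data": {
  "moves": [-0.002, -0.021, 0.1, 0, 0, 0.018, 1, -0.002, -0.021, 0.22, 0, 0, 0.018, 1, -0.002, -0.021, 0.34, 0, 0, 0.018, 1, -0.002, -0.021, 0.44, 0, 0, 0.018, 1, -0.002, -0.021, 0.53, 0, 0, 0.018, 1, -0.002, -0.021, 0.586, 0, 0, 0.018, 1, -0.002, -0.021, 0.586, 0, 0, 0.018, 1, -0.002, -0.021, 0.586, 0, 0, 0.018, 1]
}}

```text
time: 10.3
position: [0.6037, 0.2139, 0.007]
tool_rot: [-3.013, -0.89, -0.003]
ft_force: [-0.2, 0.1, 0.7]
grip_width: 1.0
grip_force: 0.0
```

```bash
python3 -c "
from h import *
st();rel([.6033,.2123,.005],-57)"
```

```text
t 10.3 p [0.6037 0.2139 0.007 ] yaw -57.1 tilt 0.11 F [-0.25  0.1   0.75] T [-0.01  0.   -0.03] w 86.97 gf 0.0 q [ 0.15  0.54 -0.69  1.65  0.38  1.08 -1.65]
rel [-0.0042  0.0038  0.0066] [ 0.0004 -0.0018 -0.0017]
```

Emit:
{"op": "jog_arm", "data": {
  "moves": [-0.004, 0.003, 0.005, 0, 0, 0, 1, -0.004, 0.003, 0.005, 0, 0, 0, 0.5, -0.004, 0.003, 0.005, 0, 0, 0, 0.3, -0.004, 0.003, 0.005, 0, 0, 0, -0.2, -0.004, 0.003, 0.005, 0, 0, 0, -1, -0.004, 0.003, 0.005, 0, 0, 0, -1, -0.004, 0.003, 0.005, 0, 0, 0, -1, -0.004, 0.003, 0.005, 0, 0, 0, -1],
  "newtons": 25
}}

```text
time: 11.3
position: [0.6023, 0.2121, 0.0042]
tool_rot: [3.013, 0.89, -0.0]
ft_force: [-0.0, 0.3, -0.7]
grip_width: 0.289
grip_force: 0.0
```

```bash
python3 -c "
from h import *
st()"
```

```text
t 11.3 p [0.6023 0.2121 0.0042] yaw -57.09 tilt 0.01 F [-0.04  0.34 -0.67] T [-0.01 -0.01  0.  ] w 25.14 gf 0.0 q [ 0.15  0.54 -0.69  1.66  0.38  1.08 -1.64]
```

The fingers closed past 52 mm without any force, so I need to look.

```bash
python3 - <<'E'
from h import *
import pickle
st();im=wrist();pickle.dump(im,open('w4.pkl','wb'));save(im,'w4.png')
for p in [(.6033,.2123,.026),(.635,.2326,.013)]:print(wproj(im,p))
E
```

```text
t 11.3 p [0.6023 0.2121 0.0042] yaw -57.09 tilt 0.01 F [-0.04  0.34 -0.67] T [-0.01 -0.01  0.  ] w 25.14 gf 0.0 q [ 0.15  0.54 -0.69  1.66  0.38  1.08 -1.64]
[281.5417561  250.28835979]
[281.8472208  181.52312535]
```

View pics/w4.png

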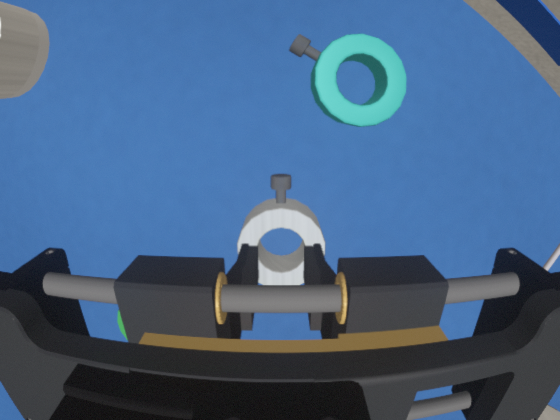

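```bash
python3 - <<'E'
from h import *
import pickle
im=pickle.load(open('w4.pkl','rb'));s=ctrl.get_state();Q=R.from_rotvec(s['tool_rot']).as_matrix()
for q in [(0,.0125,0),(-.0095,.0125,0),(.0095,.0125,0),(.0095,.0125,-.0187),(-.0095,.0125,-.0187)]: print(q,wproj(im,s['position']+Q@np.array(q)).round(1))
toT=lambda p:(Q.T@(p-s['position'])).round(4)
for n,u,v,z in [('ringL',238,243,.026),('ringR',325,243,.026),('ringtop',281.5,200,.026),('bore top',281.5,229,.026),('headend',281,175,.013),('head base',281,190,.013)]: print(n,toT(wplane(im,u,v,z)))
save(im,'w4c.png',(200,160,360,280),5)
E
```

```text
(0, 0.0125, 0) [300.2 237.8]
(-0.0095, 0.0125, 0) [299.9 251.3]
(0.0095, 0.0125, 0) [300.6 223.8]
(0.0095, 0.0125, -0.0187) [302.5 234.5]
(-0.0095, 0.0125, -0.0187) [301.7 264. ]
ringL [ 0.0054 -0.0247 -0.0218]
ringR [ 0.0054  0.0254 -0.0218]
ringtop [ 0.031   0.0004 -0.0218]
bore top [ 0.0141  0.0004 -0.0218]
headend [ 0.0425  0.0001 -0.0088]
head base [ 0.0335  0.0001 -0.0088]
```

View pics/w4c.png

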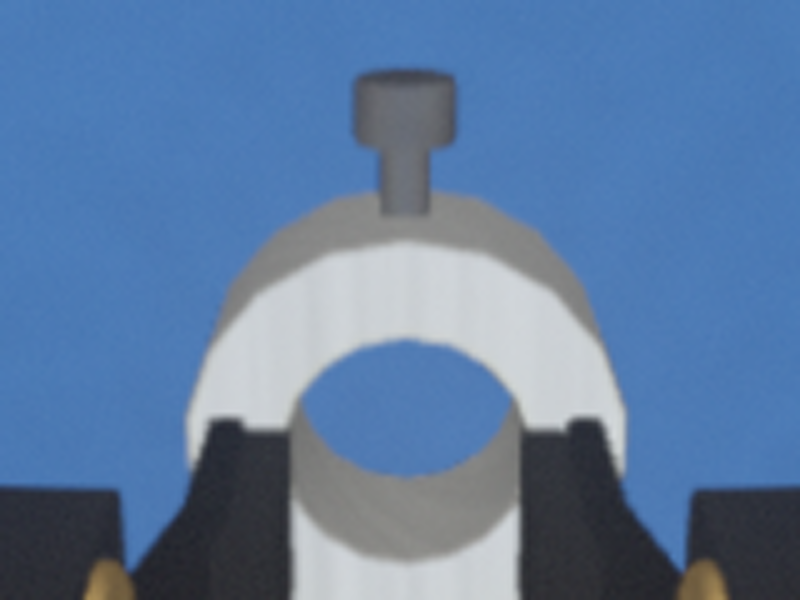

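The collar has not moved. It is centred on the tool (screw end at tool x = 42.5 mm). The finger tips appear about 30 mm behind the nominal TCP, so they closed above the ring. I'll probe downward gently onto the ring top to confirm.

Emit:
{"op": "jog_arm", "data": {
  "moves": [0, 0, 0.003, 0, 0, 0, -0.42, 0, 0, 0.006, 0, 0, 0, -0.42, 0, 0, 0.009, 0, 0, 0, -0.42, 0, 0, 0.012, 0, 0, 0, -0.42, 0, 0, 0.015, 0, 0, 0, -0.42, 0, 0, 0.017, 0, 0, 0, -0.42, 0, 0, 0.017, 0, 0, 0, -0.42, 0, 0, 0.017, 0, 0, 0, -0.42],
  "newtons": 5
}}

```text
time: 12.35
position: [0.6023, 0.2122, -0.0008]
tool_rot: [3.013, 0.89, 0.0]
ft_force: [-0.4, -0.4, 0.6]
grip_width: 0.29
grip_force: 0.0
```

```bash
python3 - <<'E'
from h import *
s=st();im=wrist()
import pickle;pickle.dump(im,open('w5.pkl','wb'))
g=im['pixels'].astype(int)
for v in range(222,262,4): print(v,g[v,236:328:3].sum(1)//3)
E
```

```text
t 12.35 p [ 0.6023  0.2122 -0.0008] yaw -57.09 tilt 0.01 F [-0.36 -0.37  0.57] T [-0.03 -0.03 -0.02] w 25.24 gf 0.0 q [ 0.15  0.55 -0.68  1.66  0.39  1.07 -1.65]
222 [127 126 127 125 132 196 205 208 205 204 209 209 206 208 208 207 207 210
 211 206 210 209 212 211 208 194 131 129 126 128 127]
226 [127 126 127 139 204 209 206 207 204 203 209 209 205 209 208 207 207 211
 211 207 210 209 212 211 209 208 198 130 127 127 127]
230 [128 127 143 207 209 209 206 206 205 203 210 210 204 204 190 182 196 206
 208 207 210 210 211 212 208 208 208 206 133 126 129]
234 [127 134 205 209 209 209 205 206 206 203 204 140 129 128 129 127 128 127
 128 150 204 209 211 211 207 208 207 209 205 127 128]
238 [127 179 206 209 209 209 205 207 204 144 128 127 127 128 130 128 128 128
 128 129 127 158 210 211 207 208 207 208 208 161 127]
242 [129 206 203 204 207 208 206 203 139 128 128 126 127 128 127 127 129 128
 128 128 129 127 138 209 207 208 204 202 207 204 126]
246 [163 204  48  48  82  95  96 104 120 127 127 126 126 127 128 127 127 129
 129 128 128 128 122 100  96  99  55  49  71 211 145]
250 [163 152  42  45  49  52  54  67 117 125 126 127 127 128 127 127 128 130
 129 129 128 126 122  57  54  53  49  49  46 190 150]
254 [154  68  45  45  51  51  52  64 121 123 126 126 125 127 126 127 127 128
 126 130 131 128 121  52  53  52  51  45  47 112 136]
258 [116  43  44  46  51  48  49  59 122 124 128 129 130 135 126 123 130 132
 128 129 128 124 124  52  52  52  50  45  45  50 122]
```

The TCP is at z = −0.8 mm with no contact, so the tips really are higher than nominal. Probing further.

Emit:
{"op": "jog_arm", "data": {
  "moves": [0, 0, 0.003, 0, 0, 0, -0.42, 0, 0, 0.006, 0, 0, 0, -0.42, 0, 0, 0.009, 0, 0, 0, -0.42, 0, 0, 0.012, 0, 0, 0, -0.42, 0, 0, 0.014, 0, 0, 0, -0.42, 0, 0, 0.016, 0, 0, 0, -0.42, 0, 0, 0.016, 0, 0, 0, -0.42, 0, 0, 0.016, 0, 0, 0, -0.42]
}}

```text
time: 13.4
position: [0.6023, 0.2121, -0.0049]
tool_rot: [3.012, 0.89, -0.0]
ft_force: [-2.6, -0.5, 5.4]
grip_width: 0.293
grip_force: 2.8
```

```bash
python3 - <<'E'
from h import *
s=st();im=wrist()
g=im['pixels'].astype(int)
for v in range(222,262,8): print(v,g[v,236:328:3].sum(1)//3)
E
```

```text
t 13.4 p [ 0.6023  0.2121 -0.0049] yaw -57.09 tilt 0.03 F [-2.65 -0.46  5.37] T [-0.24  0.51  0.03] w 25.52 gf 2.76 q [ 0.15  0.55 -0.68  1.66  0.39  1.07 -1.65]
222 [128 126 128 124 130 148 194 208 204 206 210 210 207 208 208 207 207 210
 211 208 209 209 212 211 194 144 129 129 129 126 127]
230 [127 127 130 194 207 209 206 207 204 205 210 209 206 208 207 207 207 210
 211 207 209 210 212 211 209 208 207 178 128 127 128]
238 [127 179 207 210 208 208 206 206 204 199 162 128 130 129 129 128 127 127
 128 128 162 205 211 211 209 208 207 209 208 161 126]
246 [165 205  45  47  84  94  94 116 128 128 128 127 127 127 128 128 130 127
 128 129 128 128 127 100  97  98  53  47  71 210 149]
254 [196  69  44  45  53  52  53  64 119 125 126 127 126 126 127 128 127 130
 129 129 128 125 123  53  55  53  49  46  47 113 186]
```

Contact with the ring top at TCP z ≈ −4.7 mm, so the real tips lie about 31 mm behind the reported TCP. I'll lift, open, then descend to the corrected depth.

Emit:
{"op": "jog_arm", "data": {
  "moves": [0, 0, -0.03, 0, 0, 0, 1, 0, 0, -0.03, 0, 0, 0, 1, 0, 0, -0.03, 0, 0, 0, 1, 0, 0, -0.03, 0, 0, 0, 1, 0, 0, -0.03, 0, 0, 0, 1, 0, 0, -0.03, 0, 0, 0, 1, 0, 0, 0, 0, 0, 0, 1, 0, 0, 0, 0, 0, 0, 1]
}}

```text
time: 14.45
position: [0.6014, 0.2117, -0.0069]
tool_rot: [3.013, 0.89, -0.003]
ft_force: [0.1, -1.4, 0.7]
grip_width: 0.992
grip_force: 0.0
```

Emit:
{"op": "jog_arm", "data": {
  "moves": [0, 0, 0.015, 0, 0, 0, 1, 0, 0, 0.03, 0, 0, 0, 1, 0, 0, 0.045, 0, 0, 0, 1, 0, 0, 0.055, 0, 0, 0, 1, 0, 0, 0.06, 0, 0, 0, 1, 0, 0, 0.065, 0, 0, 0, 1, 0, 0, 0.065, 0, 0, 0, 1, 0, 0, 0.065, 0, 0, 0, 1]
}}

```text
time: 15.45
position: [0.6024, 0.2122, -0.0251]
tool_rot: [3.013, 0.89, 0.0]
ft_force: [-0.1, 0.2, -0.6]
grip_width: 0.996
grip_force: 0.0
```

```bash
python3 -c "
from h import *
st()"
```

```text
t 15.45 p [ 0.6024  0.2122 -0.0251] yaw -57.09 tilt 0.01 F [-0.08  0.22 -0.62] T [-0.04  0.01  0.03] w 86.62 gf 0.0 q [ 0.14  0.58 -0.67  1.67  0.41  1.03 -1.66]
```

Emit:
{"op": "jog_arm", "data": {
  "moves": [0, 0, 0, 0, 0, 0, 0.5, 0, 0, 0, 0, 0, 0, 0.3, 0, 0, 0, 0, 0, 0, 0, 0, 0, 0, 0, 0, 0, -1, 0, 0, 0, 0, 0, 0, -1, 0, 0, 0, 0, 0, 0, -1, 0, 0, 0, 0, 0, 0, -1, 0, 0, 0, 0, 0, 0, -1],
  "newtons": 30
}}

```text
time: 16.45
position: [0.6023, 0.2121, -0.0252]
tool_rot: [3.013, 0.89, -0.0]
ft_force: [-0.2, -0.3, -0.3]
grip_width: 0.595
grip_force: 30.0
```

```bash
python3 -c "
from h import *
st()"
```

```text
t 16.45 p [ 0.6023  0.2121 -0.0252] yaw -57.09 tilt 0.01 F [-0.24 -0.31 -0.31] T [-0.06 -0.04  0.01] w 51.73 gf 30.0 q [ 0.14  0.58 -0.67  1.67  0.41  1.03 -1.66]
```

Collar gripped (51.7 mm, 30 N). Lift.

Emit:
{"op": "jog_arm", "data": {
  "moves": [0, 0, -0.05, 0, 0, 0, -1, 0, 0, -0.15, 0, 0, 0, -1, 0, 0, -0.27, 0, 0, 0, -1, 0, 0, -0.4, 0, 0, 0, -1, 0, 0, -0.53, 0, 0, 0, -1, 0, 0, -0.67, 0, 0, 0, -1, 0, 0, -0.67, 0, 0, 0, -1, 0, 0, -0.67, 0, 0, 0, -1]
}}

```text
time: 17.45
position: [0.6018, 0.2119, 0.1756]
tool_rot: [3.012, 0.89, -0.001]
ft_force: [-0.4, -0.3, -1.7]
grip_width: 0.596
grip_force: 30.0
```

```bash
python3 - <<'E'
from h import *
import pickle
s=st();im=wrist();pickle.dump(im,open('w6.pkl','wb'))
im['T']=np.array(im['tool_from_camera'])@np.eye(4)  # work in tool frame
hsv=cv2.cvtColor(im['pixels'],cv2.COLOR_RGB2HSV);g=im['pixels'].astype(int).sum(2)//3
# dark screw rows/cols above the ring
m=((hsv[...,1]<70)&(g<115)).astype(np.uint8);m[:150]=0;m[238:]=0;m[:,250:310]*=1;m[:,:250]=0;m[:,310:]=0
for c in cv2.findContours(m,cv2.RETR_EXTERNAL,cv2.CHAIN_APPROX_NONE)[0]:
    if cv2.contourArea(c)>20:print('dark',cv2.boundingRect(c),cv2.minAreaRect(c))
r=((hsv[...,1]<40)&(g>170)).astype(np.uint8);r[:180]=0;r[300:]=0;r[:,:220]=0;r[:,340:]=0
c=max(cv2.findContours(r,cv2.RETR_EXTERNAL,cv2.CHAIN_APPROX_NONE)[0],key=cv2.contourArea);print('ring',cv2.boundingRect(c))
for v in range(196,266,6): x=np.where(r[v])[0]; print(v,x.min() if len(x) else None,x.max() if len(x) else None)
rel([.493,-.226,.175],-92)
save(im,'w6.png',(180,140,380,290),4)
E
```

```text
t 17.45 p [0.6018 0.2119 0.1756] yaw -57.08 tilt 0.05 F [-0.37 -0.26 -1.72] T [-0.03 -0.03 -0.05] w 51.85 gf 30.0 q [ 0.19  0.4  -0.75  1.48  0.27  1.37 -1.57]
dark (269, 185, 23, 34) ((280.0, 201.5), (33.0, 22.0), 90.0)
ring (230, 226, 102, 59)
196 None None
202 None None
208 None None
214 None None
220 None None
226 277 284
232 256 305
238 246 315
244 241 321
250 236 326
256 233 328
262 231 330
rel [-1.0961  1.0282  0.0011] [4.000e-04 2.100e-03 5.819e-01]
```

```bash
python3 - <<'E'
from h import *
import pickle
im=pickle.load(open('w6.pkl','rb'));im['T']=np.array(im['tool_from_camera'])
for n,u,v,z in [('ringfront',280.5,226,-.0512),('L',230,264,-.0512),('R',331.5,264,-.0512),('headL',269,186,-.0382),('headR',292,186,-.0382),('headend',280.5,185,-.0382)]: print(n,wplane(im,u,v,z).round(4))
r=(cv2.cvtColor(im['pixels'],cv2.COLOR_RGB2HSV)[...,1]<40)&(im['pixels'].astype(int).sum(2)//3>170)
pts=[]
for v in range(228,262,2):
    x=np.where(r[v,220:340])[0]+220; pts+= [(x.min()-.5,v),(x.max()+.5,v)]
P=np.array([wplane(im,u,v,-.0512)[:2] for u,v in pts]);A=np.c_[2*P,np.ones(len(P))];s=np.linalg.lstsq(A,(P**2).sum(1),rcond=None)[0];print('circle',s[:2],np.sqrt(s[2]+s[0]**2+s[1]**2))
E
```

```text
ringfront [ 0.0264 -0.0002 -0.0512]
L [ 0.0064 -0.025  -0.0512]
R [ 0.0064  0.0249 -0.0512]
headL [ 0.0425 -0.0058 -0.0382]
headR [ 0.0425  0.0055 -0.0382]
headend [ 0.043  -0.0002 -0.0382]
circle [ 0.00138905 -0.00012857] 0.025082696311025807
```

Emit:
{"op": "jog_arm", "data": {
  "moves": [-0.08, 0.07, 0, 0, 0, 0.04, -1, -0.2, 0.18, 0, 0, 0, 0.12, -1, -0.34, 0.31, 0, 0, 0, 0.22, -1, -0.48, 0.44, 0, 0, 0, 0.32, -1, -0.62, 0.57, 0, 0, 0, 0.42, -1, -0.75, 0.7, 0, 0, 0, 0.5, -1, -0.86, 0.81, 0, 0, 0, 0.56, -1, -0.95, 0.9, 0, 0, 0, 0.582, -1]
}}

```text
time: 18.5
position: [0.5078, -0.1715, 0.1742]
tool_rot: [-3.14, 0.06, 0.005]
ft_force: [0.1, -0.4, -0.9]
grip_width: 0.593
grip_force: 30.0
```

```bash
python3 -c "
from h import *
st();rel([.492,-.2258,.175],-92)"
```

```text
t 18.5 p [ 0.5078 -0.1715  0.1742] yaw -92.18 tilt 0.17 F [ 0.13 -0.36 -0.9 ] T [ 0.06 -0.04 -0.02] w 51.6 gf 30.0 q [ 0.73  0.12 -0.49  1.74  0.06  1.3  -1.38]
rel [-0.0456  0.1829 -0.0026] [-0.0005  0.0028 -0.003 ]
```

Emit:
{"op": "jog_arm", "data": {
  "moves": [-0.02, 0.09, 0, 0, 0, 0, -1, -0.04, 0.16, 0, 0, 0, 0, -1, -0.045, 0.183, 0, 0, 0, 0, -1, -0.045, 0.183, 0, 0, 0, 0, -1, -0.045, 0.183, 0, 0, 0, 0, -1, -0.045, 0.183, 0, 0, 0, 0, -1, -0.045, 0.183, 0, 0, 0, 0, -1, -0.045, 0.183, 0, 0, 0, 0, -1]
}}

```text
time: 19.5
position: [0.4944, -0.2236, 0.1759]
tool_rot: [3.141, -0.054, 0.0]
ft_force: [-0.5, -0.3, -1.2]
grip_width: 0.598
grip_force: 30.0
```

```bash
python3 - <<'E'
from h import *
import pickle
st();rel([.492,-.2258,.1],-92)
im=wrist();pickle.dump(im,open('w7.pkl','wb'))
for p in [(.4927,-.2257,.161)]:print(wproj(im,p))
save(im,'w7.png',(180,150,380,290),4)
E
```

```text
t 19.5 p [ 0.4944 -0.2236  0.1759] yaw -91.99 tilt 0.01 F [-0.53 -0.28 -1.21] T [ 0.04  0.01 -0.03] w 52.02 gf 30.0 q [ 0.79  0.13 -0.44  1.73  0.06  1.3  -1.27]
rel [-0.0079  0.0077  0.2531] [ 0.0002 -0.0001  0.0002]
[282.6349539 232.3633235]
```

View pics/w7.png

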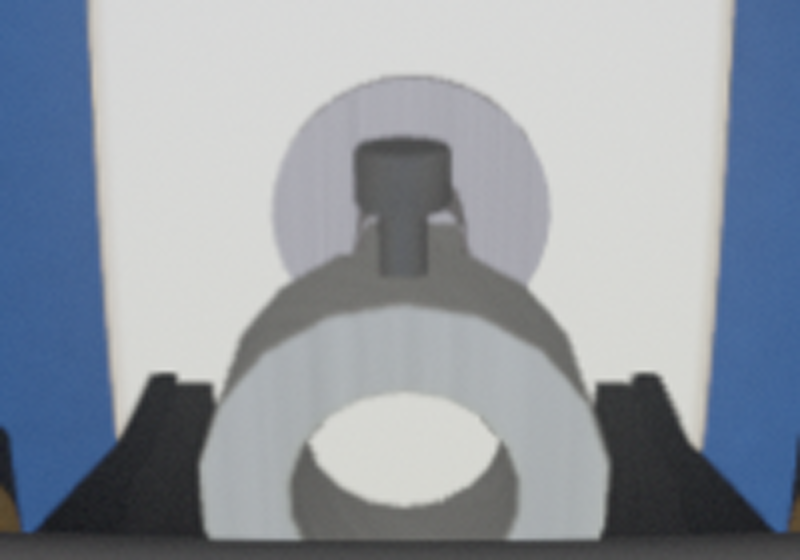

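The collar is level, its screw is in line with the tool's x axis, and it is about 2 mm off in y. I'll correct that and descend to just above the nose.

Emit:
{"op": "jog_arm", "data": {
  "moves": [-0.008, 0.0075, 0, 0, 0, 0, -1, -0.008, 0.0075, 0.03, 0, 0, 0, -1, -0.008, 0.0075, 0.06, 0, 0, 0, -1, -0.008, 0.0075, 0.09, 0, 0, 0, -1, -0.008, 0.0075, 0.11, 0, 0, 0, -1, -0.008, 0.0075, 0.11, 0, 0, 0, -1, -0.008, 0.0075, 0.11, 0, 0, 0, -1, -0.008, 0.0075, 0.11, 0, 0, 0, -1]
}}

```text
time: 20.55
position: [0.4921, -0.2261, 0.1432]
tool_rot: [3.141, -0.055, 0.001]
ft_force: [0.0, -1.0, -2.0]
grip_width: 0.599
grip_force: 30.0
```

```bash
python3 -c "
from h import *
st();rel([.492,-.2258,.097],-92)"
```

```text
t 20.55 p [ 0.4921 -0.2261  0.1432] yaw -92.01 tilt 0.04 F [ 0.01 -0.97 -1.96] T [0.06 0.03 0.01] w 52.13 gf 30.0 q [ 0.79  0.15 -0.44  1.77  0.07  1.24 -1.28]
rel [-0.0005 -0.0009  0.1542] [ 0.0004 -0.0006 -0.0001]
```

Slowly down 15 mm over the nose, with a force check.

Emit:
{"op": "jog_arm", "data": {
  "moves": [0, 0, 0.01, 0, 0, 0, -1, 0, 0, 0.02, 0, 0, 0, -1, 0, 0, 0.03, 0, 0, 0, -1, 0, 0, 0.04, 0, 0, 0, -1, 0, 0, 0.045, 0, 0, 0, -1, 0, 0, 0.05, 0, 0, 0, -1, 0, 0, 0.05, 0, 0, 0, -1, 0, 0, 0.05, 0, 0, 0, -1]
}}

```text
time: 21.55
position: [0.4919, -0.226, 0.128]
tool_rot: [3.141, -0.055, 0.0]
ft_force: [0.1, -0.1, -1.4]
grip_width: 0.597
grip_force: 30.0
```

```bash
python3 -c "
from h import *
st();rel([.492,-.2258,.097],-92)"
```

```text
t 21.55 p [ 0.4919 -0.226   0.128 ] yaw -92.01 tilt 0.02 F [ 0.07 -0.07 -1.37] T [0.02 0.02 0.02] w 51.9 gf 30.0 q [ 0.79  0.16 -0.44  1.79  0.07  1.21 -1.28]
rel [ 0.0003 -0.0007  0.1032] [ 0.0002 -0.0002 -0.0001]
```

No contact, and the bore is past the nose. Continue to mid-height.

Emit:
{"op": "jog_arm", "data": {
  "moves": [0, 0, 0.018, 0, 0, 0, -1, 0, 0, 0.036, 0, 0, 0, -1, 0, 0, 0.054, 0, 0, 0, -1, 0, 0, 0.072, 0, 0, 0, -1, 0, 0, 0.09, 0, 0, 0, -1, 0, 0, 0.103, 0, 0, 0, -1, 0, 0, 0.103, 0, 0, 0, -1, 0, 0, 0.103, 0, 0, 0, -1]
}}

```text
time: 22.55
position: [0.492, -0.226, 0.0971]
tool_rot: [3.141, -0.055, 0.0]
ft_force: [0.6, 0.4, -0.8]
grip_width: 0.598
grip_force: 30.0
```

```bash
python3 - <<'E'
from h import *
s=st();im=wrist();T0=np.array(im['tool_from_camera'])
g=im['pixels'].astype(int).sum(2)//3
for v in (188,194,206,210): print(v,g[v,262:302])
W=dict(im)
for p in [(.4927,-.2257,.161),(.4927,-.2257,.148)]:print(wproj(im,p))
m=(g<100).astype(np.uint8);m[:150]=0;m[225:]=0;m[:,:250]=0;m[:,310:]=0
for c in cv2.findContours(m,cv2.RETR_EXTERNAL,cv2.CHAIN_APPROX_NONE)[0]:
    if cv2.contourArea(c)>20:print('dark',cv2.boundingRect(c))
# nose: edges of bright/dark inside bore
for v in (232,240,248,256,262): print(v,g[v,240:322:2])
E
```

```text
t 22.55 p [ 0.492  -0.226   0.0971] yaw -92.01 tilt 0.02 F [ 0.57  0.36 -0.83] T [0.   0.03 0.  ] w 52.06 gf 30.0 q [ 0.78  0.19 -0.44  1.83  0.09  1.15 -1.29]
188 [151 141 143 148 151 153 116  83  79  81  81  80  79  79  78  78  77  75
  77  78  77  79  78  79  79  82  81  83  80  83  95 135 142 140 139 157
 176 190 199 202]
194 [163 164 162 163 163 160 121  86  80  82  86  86  91  90  93  89  92  91
  90  92  90  92  88  89  89  88  85  81  79  78  95 151 159 163 162 162
 162 162 162 161]
206 [162 163 162 162 163 162 161 162 162 162 163 159 125  90  84  89  91  91
  92  89  87  87  84  78  98 150 157 160 160 158 158 158 159 161 160 161
 161 161 161 160]
210 [160 163 162 161 162 163 160 160 163 162 163 160 139  98  84  87  89  91
  91  90  89  87  83  80  96 147 158 160 159 158 157 158 158 160 161 160
 161 162 163 159]
[278.25889996 288.06383761]
[278.40398868 274.80761034]
dark (269, 185, 24, 35)
232 [149 105 101 100 101 102 103 111 132 150 161 164 167 166 164 162 165 165
 164 164 165 162 162 166 165 167 166 164 164 166 165 165 152 122 104  97
  97  99  97  96 117]
240 [100 105 139 163 163 162 163 164 164 159 161 164 166 166 162 161 163 162
 164 164 163 162 162 165 166 166 165 162 163 166 165 167 167 168 166 167
 164 164 158 112  98]
248 [165 167 164 165 163 162 162 162 163 159 160 162 165 166 163 159 161 157
 150 142 129 131 147 159 160 163 163 162 162 164 165 166 167 167 167 166
 164 163 164 163 164]
256 [165 165 164 164 163 160 161 162 162 154 114 100 100 100 101  99 100  99
 100  99 100 101 100 100 101 102 101 100 101  96 112 153 166 167 166 165
 162 164 162 163 164]
262 [165 165 165 162 163 161 161 145  93  96  96  99 101  99  99  98  97  99
 101  99 103 103 101  99  98 100  99 100 101  99 102 155 111 110 163 165
 163 163 163 162 163]
```

The collar is threaded without contact force: 30 N grip, level, centre at z ≈ 0.135 m, screw unchanged in the gripper and pointing to the notch. Handing in.

```bash
python3 -c "
from bench import ctrl
print(ctrl.close_job())"
```

```text
the job is handed in; nothing more can be done
None
```

I turned the shaft so a flat faces the notch, threaded the collar over it with the set-screw pointing to the notch, and handed in still holding it level at mid-height of the flats (30 N grip); no verdict came back. The first grasp closed above the collar because the fingertips sit about 31 mm behind the reported tool point, so I re-gripped it lower.

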